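Register a lino block against two dowels and a stop

ROBOT

A 6-joint arm with a two-finger parallel gripper is mounted at the origin on the work surface; the furniture and walls round the work are solid. World frame = base frame: x ahead of the robot, y to its left, z up, the work surface at z = 0. Lengths are in m, angles in rad, forces in N, time in s.
With the tool pointing down it reaches from about 0.35 to 1 m from the base axis. Payload 7.1 kg.
Tool frame: the origin (TCP) lies at the very end of the fingers, on their centre line; the grasp point (between the pads) lies 19 mm behind it; z points along the fingers, y is the line along which they close (so a half turn about z gives the same grasp; the last joint's range is limited). The gripper opens to 85 mm and grips with 20 to 120 N. Pads are 22 mm wide; open, the fingers measure 114 mm over their backs; the gripper's body (76 mm by 85 mm) begins 54 mm behind the grasp point. The pads swing forward as they close: fully open they stand 13 mm farther back than shut.
Start: joints at [1.322, 0.423, 1.63, -0, 1.089, -0.019], TCP at [0.142, 0.609, 0.231] pointing down, gripper open.
Joint ranges: [-3, 3], [-0.9, 2.11], [0.09, 2.58], [-1.31, 4.45], [0.11, 2.69], [-2.54, 2.54]. Speed limits (rad/s): [2.39, 2.39, 3.01, 3.14, 3.14, 3.14].

INTERFACE

Orientations are given as a unit quaternion [x, y, z, w].
In Python, from station import env, viewer gives the robot as it stands. The module is installed in compiled form; this text tells all that it offers.
- The arm moves only by the tool apply_moves, never from a script. Its argument "rows" is a list that holds one entry, the list of rows, each a list of 7 numbers: the shift along the tool's x, y, z each as a share of 1 m, from -1 to 1, then the turn, a rotation vector about the tool's x, y, z each as a share of pi rad, from -1 to 1, then the opening, from 0 (shut) to 1 (fully open). A call has 1 to 20 rows; each row is the pose to reach, as a shift and turn from the pose commanded when the call began, along the tool's axes at that moment, turning the shorter way round; what a row does not reach only later rows make up. A row lasts 1/10 s, in which the tool goes at most 50 mm and 8.59 degrees, less where a joint would pass 70% of its speed; a pose out of reach is approached as far as the arm can. A call with a number of a shift or a turn outside -1 to 1 is refused whole. A call with a gripper value outside its range is refused whole. The fingers move at their own pace and stop on an object; "newtons" is the grip in N (left out, the last holds). Time passes only in rows, so rows that repeat a pose let the fingers close. It gives the time, the measured TCP pose, the force, the opening and the grip force at its end, in the units of the state.
- env.get_obs(): the state, without advancing time (a new reading comes with each control period).
- viewer.capture(name): name is "side" or "top"; returns the picture (480x640x3 uint8, red, green, blue); there is no depth.
- viewer.calibration(name): a dict with "intrinsics" (3x3 intrinsics, pixels), "R" (3x3) and "t" (3): a world point X has camera coordinates R X + t. Camera axes: x right, y down, z forward; pixel columns grow to the right and rows downward; lengths in m; the calibration is good to about 2 mm. A picture is of the moment at which its call begins. calibration takes no time and is no camera call.
- env.job_done(): hands the job in; it is judged then, once.
The state is a dict: "time_s": time; "q": joint angles; "qd": joint speeds; "tau": joint torques, N m; "ee_pos": TCP position; "tool_rot": TCP orientation; "wrist_force": force on the tool from outside, world axes, zero at the start; "wrist_torque": the same for the moment, N m; "finger_gap": opening from 0.0 (shut) to 1.0 (fully open); "gripper_force": force on a finger pad.
Only numpy, scipy, OpenCV 4.12 (cv2) and the standard library are available. Lean on these libraries where they do the work, as an engineer would, in place of code of your own. Each camera call takes 0.05 s, during which the arm holds its last target. There are 200 camera calls.

TASK

Get the printing jig ready: put the small steel parallel that was left on the jig away in the low wooden tray that holds the blocks, take the long block with the clipped corner out of the tray and lay it flat, lino face up, on the jig. Push it fully home, its long side touching both dowels and its square end touching the end stop, with the clipped corner facing away from dowels and stop. Leave the other blocks in the tray and do not push away or knock over the bottle, the ink tin or the tape roll.

Things in the scene. Friction and masses are not known exactly. Their poses are not given: they have to be found in the camera images.
- jig: fixed jig: plywood bed 180 x 120 x 12 mm on the table; origin at the centre of its underside, x along the 180 mm, z up. On the bed: two steel dowels, 10 mm across, 14 mm high, centres x = -28 and +28, y = +25 mm (a part touching both has its side at y = +20 mm); end stop: steel bar 14 x 30 x 14 mm high, its face at x = +45 mm, spanning y = -15 to +15 mm
- seat (a point): point on top of the jig's bed, 12 mm above the jig's origin, where the underside centre of the long clipped block lies when that block is fully home; same axes as the jig
- tray: fixed low wooden tray, outside 212 (x) x 226 (y) x 32 mm high, walls and floor 7 mm; origin at the centre of its underside. Holds three blocks lying flat at any angle and a standing cork; within 48 mm of each block's centre is nothing else; its floor from x = 25 to 99, y = 65 to 106 mm is empty at the start. A fixed empty pine box, 75 mm high, stands between it and the robot
- block: the long block with one clipped corner: 90 (x) x 40 (y) x 18 mm, pale wood with a grey lino face on top, about 90 g; origin at the centre of its underside, z up. The corner at -x, -y is cut off at 45 degrees, 14 mm along each side; at home in the jig its axes are parallel to the jig's, x and y the same way
- clipped_corner (a point): middle of the clipped corner of the long clipped block, at its top edge: 38 mm to -x and 13 mm to -y of the block's centre, 18 mm above its underside
- square_block: long block with four square corners, 90 (x) x 40 (y) x 18 mm, same materials; origin at the centre of its underside; stays in the tray
- short_block: short block, 66 (x) x 40 (y) x 18 mm, with one clipped corner, same materials; origin at the centre of its underside; stays in the tray
- parallel: small plain steel parallel (a bar of steel), 22 (x) x 30 (y) x 16 mm high, about 80 g, lying flat on the jig's bed in the block's place; origin at the centre of its underside
- tray_cork: loose cork standing in a corner of the tray, 23 mm across, 31 mm high; origin at the centre of its underside
- glue_bottle: bystander: upright glue bottle with a spout, 71 mm across, 203 mm high, standing between tray and jig; origin at the centre of its underside
- ink_tin: bystander: round ink tin, 66 mm across, 42 mm high, between tray and jig; origin at the centre of its underside
- masking_tape: bystander: roll of masking tape lying flat, 100 mm across, 25 mm high, to the right of the jig; origin at the centre of its underside
Not all that is in view belongs to the job. Leave any purple or red look-alike of the block alone.

How it is judged:
At the end, for the whole second after the job is handed in: the long clipped block lies flat on the jig's bed within 1.5 mm of fully home along both directions and parallel to the jig within 0.02 rad, clipped corner away from dowels and stop, lino face up, at rest; the steel parallel lies in the tray; the other two blocks are still in the tray (x of block in the frame of seat between -0.0015 and 0.0015 m and y of block in the frame of seat between -0.0015 and 0.0015 m and z of block in the frame of seat between -0.002 and 0.003 m and angle between the x axis of block and the x axis of jig, either way round below 0.02 rad and angle between block's own z axis and vertical below 0.03 rad and x of clipped_corner in the frame of seat below -0.03 m and y of clipped_corner in the frame of seat below -0.005 m and linear speed of each of block, parallel below 0.01 m/s and x of parallel in the frame of tray between -0.099 and 0.099 m and y of parallel in the frame of tray between -0.106 and 0.106 m and height (world z) of each of parallel, square_block, short_block below 0.04 m and x of square_block in the frame of tray between -0.099 and 0.099 m and y of square_block in the frame of tray between -0.106 and 0.106 m and x of short_block in the frame of tray between -0.099 and 0.099 m and y of short_block in the frame of tray between -0.106 and 0.106 m); the robot touches nothing.
It fails at once if the glue bottle is moved by more than 3 cm or tipped over (distance of glue_bottle from where it was at the start of the episode above 0.03 m or angle between glue_bottle's own z axis and vertical above 0.5 rad).
It fails at once if the ink tin is moved by more than 3 cm or tipped over (distance of ink_tin from where it was at the start of the episode above 0.03 m or angle between ink_tin's own z axis and vertical above 0.5 rad).
It fails at once if the tape roll is moved by more than 3 cm or tipped over (distance of masking_tape from where it was at the start of the episode above 0.03 m or angle between masking_tape's own z axis and vertical above 0.5 rad).
It fails at once if the long square block is lifted out of the tray (height (world z) of square_block above 0.06 m).
It fails at once if the short block is lifted out of the tray (height (world z) of short_block above 0.06 m).
It also fails if it takes over 69 s, if anything falls off the work surface, if the arm or the gripper's body presses on something with over 40 N, if the wrist force passes 120 N, or if a joint passes its speed limit or range.

## Working session

There is one attempt and no reset: what is moved stays moved. The work goes in short steps, Python scripts to look and compute and a tool call to move; the robot and the scene stay as the last step left them, time stands still between calls to the robot, and variables do not carry over. Pictures are saved under pics/ and viewed, at most 10 in all, crops included, and the job is handed in when it is done.

Besides the shell and the picture viewer there is one more tool, called after "Emit:" in YAML: its name, and indented under it one key for each argument. apply_moves: Moves the arm, as the interface text tells. Shift numbers are shares of 1 m and turn numbers shares of pi rad, none past 1 either way. Its arguments: {"type":"object","properties":{"rows":{"type":"array"},"newtons":{"type":"number"}},"required":["rows"]}

```bash
mkdir -p pics; python3 - <<'E'
from station import env, viewer
import cv2
o=env.get_obs()
for k,v in o.items(): print(k,v)
for n in("top","side"):
    im=viewer.capture(n); cv2.imwrite(f"pics/{n}0.png",im[:,:,::-1]); c=viewer.calibration(n); print(n,c)
E
```

```text
time_s 0.0
q [ 1.32198392e+00  4.23841310e-01  1.63070742e+00  6.91741778e-06
  1.08860173e+00 -1.89918077e-02]
qd [ 2.87959595e-04 -7.48663807e-04 -8.28969271e-05  5.60399983e-04
  1.13095202e-03  6.52124412e-04]
tau [-1.96593239e-03 -5.57358849e+01 -2.81752235e+01 -7.03032606e-05
  6.97091193e-03  3.65443356e-06]
ee_pos [0.14220772 0.60803436 0.23053856]
tool_rot [ 1.14659143e-01  9.93404587e-01 -7.71519693e-04 -1.07020767e-04]
wrist_force [ 0.4224558   0.54896998 -0.43920277]
wrist_torque [ 0.0339335   0.01337192 -0.02128474]
gripper_force 0.0
finger_gap 0.9972303477074349
top {'intrinsics': array([[464.94693263,   0.        , 317.9539107 ],
       [  0.        , 464.94693263, 238.19636548],
       [  0.        ,   0.        ,   1.        ]]), 'R': array([[ 0.00685969, -0.99989408,  0.01283627],
       [-0.98973492, -0.00862134, -0.14265503],
       [ 0.14275059, -0.01172593, -0.98968923]]), 't': array([-0.01147392,  0.46781541,  1.29491657])}
side {'intrinsics': array([[522.31437214,   0.        , 311.87578044],
       [  0.        , 522.31437214, 243.92948108],
       [  0.        ,   0.        ,   1.        ]]), 'R': array([[-0.87813551, -0.47757717, -0.02825023],
       [-0.14866433,  0.32852705, -0.93272123],
       [ 0.45472733, -0.81485583, -0.35948995]]), 't': array([0.42954724, 0.12193446, 1.3787523 ])}
```

View pics/top0.png

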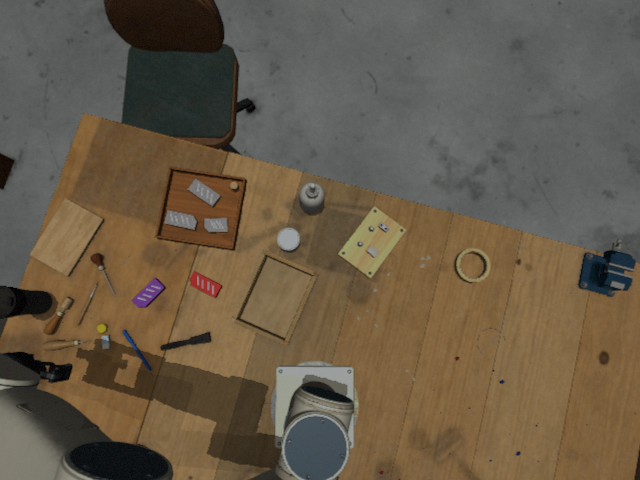

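View pics/side0.png

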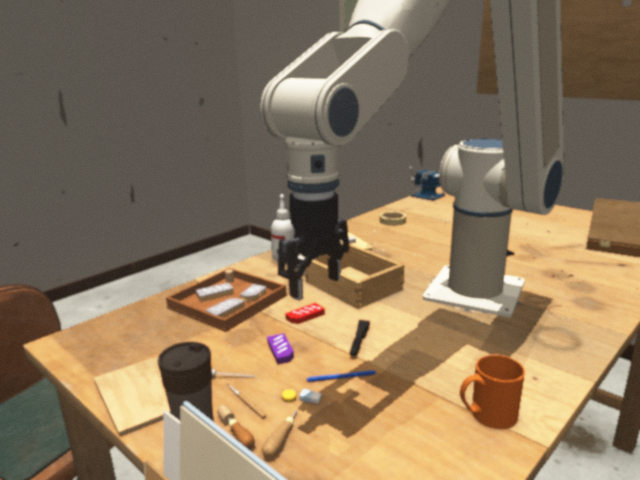

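The top view shows the tray at about (202,208), with blocks at (204,192), (181,220) and (216,225). The jig is at (373,242), with the parallel near (372,251). The bottle is at (312,197), the tin at (288,239), the tape at (472,265) and the pine box at (276,297). The purple and red look-alikes are at (149,292) and (206,284). The side view shows the tray at (227,298), with the arm hiding the jig.

Next is an enlarged crop of the tray and jig.

```bash
python3 - <<'E'
import cv2, numpy as np
im=cv2.imread("pics/top0.png")
a=cv2.resize(im[160:256,150:250],None,fx=6,fy=6,interpolation=cv2.INTER_CUBIC)[:, :]
b=cv2.resize(im[200:284,332:412],None,fx=6,fy=6,interpolation=cv2.INTER_CUBIC)
a=cv2.resize(a,(400,384)); 
b=cv2.resize(im[200:296,332:432],(400,384),interpolation=cv2.INTER_CUBIC)
cv2.imwrite("pics/crop0.png",np.hstack([a,b]))
E
```

```text
(no output)
```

View pics/crop0.png

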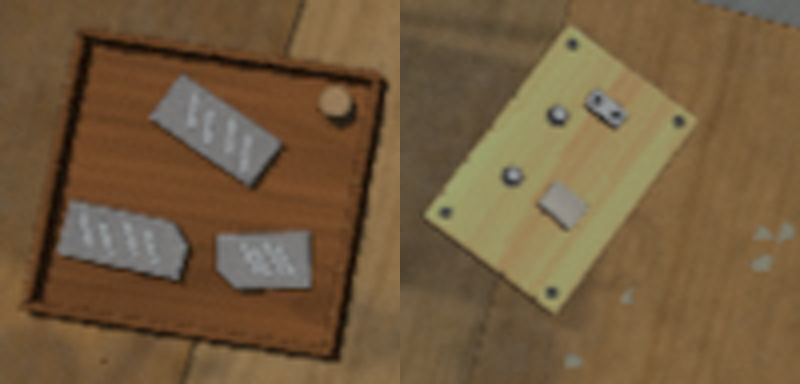

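Candidates for the block, by top-view pixel:
- **(181,220):** grey, long, one clipped corner at its upper right. This is the one meant.
- **(204,192):** long with four square corners.
- **(216,225):** clipped but short.
- **(149,292) and (206,284):** the purple and red look-alikes, outside the tray.

The enlarged crop confirms (181,220). Its clipped corner is at crop (178,222). The jig's dowels are at crop (557,115) and (512,175), the stop at (606,107) and the parallel at (562,205).

```bash
cat > h.py <<'E'
import cv2, numpy as np
from station import env, viewer
C={n:viewer.calibration(n) for n in("top","side")}
def ray(n,uv):
    c=C[n]; d=c["R"].T@np.linalg.solve(c["intrinsics"],[uv[0],uv[1],1.]); return -c["R"].T@c["t"],d/np.linalg.norm(d)
def plane(n,uv,z):
    o,d=ray(n,uv); return o+d*(z-o[2])/d[2]
def tri(a,b):
    (o,d),(p,e)=ray("top",a),ray("side",b); s=np.linalg.lstsq(np.c_[d,-e],p-o,rcond=None)[0]
    x,y=o+s[0]*d,p+s[1]*e; return (x+y)/2,np.linalg.norm(x-y)
def proj(n,X):
    c=C[n]; p=c["intrinsics"]@(c["R"]@np.asarray(X,float)+c["t"]); return p[:2]/p[2]
def blobs(im,lo,hi,box,amin,up=4):
    x0,y0,x1,y1=box; r=cv2.resize(im[y0:y1,x0:x1],None,fx=up,fy=up,interpolation=cv2.INTER_CUBIC)
    m=cv2.inRange(cv2.cvtColor(r,cv2.COLOR_BGR2HSV),lo,hi); m=cv2.morphologyEx(m,cv2.MORPH_CLOSE,np.ones((9,9)))
    out=[]
    for c in cv2.findContours(m,cv2.RETR_EXTERNAL,cv2.CHAIN_APPROX_NONE)[0]:
        if cv2.contourArea(c)>amin*up*up:
            out.append((c[:,0].astype(float)+.5)/up-.5+[x0,y0])
    return out
def cen(c):
    M=cv2.moments(c.astype(np.float32)[:,None]); return np.array([M["m10"],M["m01"]])/M["m00"]
def rect(c,z,n="top"):
    w=np.array([plane(n,p,z)[:2] for p in c],np.float32)
    (x,y),(a,b),t=cv2.minAreaRect(w*1000); 
    if a<b: a,b,t=b,a,t+90
    return np.round([x,y,a,b,t],1)
E
python3 - <<'E'
from h import *
t=cv2.imread("pics/top0.png"); s=cv2.imread("pics/side0.png")
print("cam",ray("top",(0,0))[0],ray("side",(0,0))[0])
for p in[(181,220),(204,192),(216,225),(364,250)]: print(p,t[p[1],p[0]],cv2.cvtColor(t,cv2.COLOR_BGR2HSV)[p[1],p[0]], proj("side",plane("top",p,.025)))
T=blobs(t,(0,0,60),(180,60,255),(160,172,232,238),60)
S=blobs(s,(0,0,90),(180,75,255),(180,270,275,325),60)
print("side",[cen(c).round(1).tolist()+[len(c)] for c in S])
for c in T:
    print("top",cen(c).round(1),rect(c,.025),"pred side",proj("side",plane("top",cen(c),.025)).round(1))
    for d in S:
        X,e=tri(cen(c),cen(d)); 
        if e<.012: print("   tri",X.round(4),round(e,4),rect(d,.025,"side"))
J=blobs(t,(18,60,90),(35,255,255),(332,200,415,284),1000)
for c in J: print("jig",rect(c,.012),cen(c), plane("top",cen(c),.012).round(4))
for c in blobs(t,(0,0,0),(180,60,255),(335,203,413,280),3,8): print("grey",cen(c).round(1),rect(c,.026),rect(c,.028))
E
```

```text
cam [0.27824185 0.0077446  1.34844849] [-0.23162836  1.28856754  0.62151327]
(181, 220) [126 127 126] [ 60   2 127] [226.26786352 304.11426446]
(204, 192) [120 121 122] [ 15   4 122] [215.39871265 287.75245206]
(216, 225) [126 126 126] [  0   0 126] [254.09839581 288.83865651]
(364, 250) [ 92 139 155] [ 22 104 155] [346.93239112 240.1101    ]
side [[224.5, 306.0, 303], [253.1, 290.1, 214], [213.2, 289.4, 319], [192.1, 274.5, 354]]
top [215.9 224.6] [505.7 287.4  66.9  40.7  92.3] pred side [253.6 288.8]
   tri [0.507  0.2872 0.0215] 0.0006 [502.5 293.2  79.6  46.4  93.2]
top [180.4 219.6] [520.  387.9  91.9  41.3  77.7] pred side [225.5 304.3]
   tri [0.5211 0.3905 0.0208] 0.0015 [516.7 393.7  93.5  48.5  78.2]
top [203.5 192.1] [601.5 325.7  92.   41.   56. ] pred side [215.2 288. ]
   tri [0.6045 0.328  0.0208] 0.0042 [601.4 331.7  94.3  56.8  55.7]
jig [ 4.640e+02 -1.589e+02  2.464e+02  2.221e+02  2.000e-01] [361.78311364 238.04350208] [ 0.4726 -0.1356  0.012 ]
grey [369.5 272.7] [ 371.1 -155.6    7.2    7.1   99. ] [ 370.9 -155.4    7.2    7.1   99. ]
grey [343.  252.5] [427.9 -79.9   8.3   6.8  90.5] [427.7 -79.8   8.2   6.8  90.5]
grey [372.4 250.8] [ 433.9 -164.1   30.4   23.4   49.6] [ 433.6 -163.9   30.4   23.4   49.6]
grey [359.6 243.6] [ 454.4 -127.7   14.4   14.1   10. ] [ 454.2 -127.5   14.4   14.1   10. ]
grey [401.2 229.9] [ 495.2 -248.2    7.3    5.8  178.9] [ 494.9 -247.8    7.3    5.8  178.9]
grey [371.  228.3] [ 499.1 -160.6   14.3   13.8  135.4] [ 498.7 -160.4   14.3   13.7  135.4]
grey [383.1 226.6] [ 504.5 -196.    31.1   16.4   51.7] [ 504.2 -195.7   31.1   16.4   51.7]
grey [374.7 210.5] [ 551.7 -172.2    7.1    6.4  143.4] [ 551.3 -172.     7.1    6.4  143.4]
```

Block centre is about (0.520, 0.388), with its x axis at about 78°. The parallel is at (0.434, -0.164). I'll move the arm out of the side camera's line to the jig, to get a second view of it.

Emit:
apply_moves:
  rows:
    - [[-0.34,-0.136,-0.07,0,0,0.333,1],[-0.34,-0.136,-0.07,0,0,0.333,1],[-0.34,-0.136,-0.07,0,0,0.333,1],[-0.34,-0.136,-0.07,0,0,0.333,1],[-0.34,-0.136,-0.07,0,0,0.333,1],[-0.34,-0.136,-0.07,0,0,0.333,1],[-0.34,-0.136,-0.07,0,0,0.333,1],[-0.34,-0.136,-0.07,0,0,0.333,1],[-0.34,-0.136,-0.07,0,0,0.333,1],[-0.34,-0.136,-0.07,0,0,0.333,1]]

```text
time_s: 1.1
ee_pos: [0.4422, 0.3984, 0.3008]
tool_rot: [0.596, 0.803, -0.0, -0.0]
wrist_force: [-0.2, -0.2, -0.7]
finger_gap: 1.001
gripper_force: 0.0
```

```bash
python3 - <<'E'
from h import *
s=cv2.cvtColor(viewer.capture("side"),cv2.COLOR_RGB2BGR); cv2.imwrite("pics/side1.png",s)
cv2.imwrite("pics/s1c.png",np.hstack([cv2.resize(s[215:265,300:400],(800,400),interpolation=cv2.INTER_CUBIC)]))
t=cv2.imread("pics/top0.png")
x,y=332,200
hs=cv2.cvtColor(t,cv2.COLOR_BGR2HSV)
for p in[(390,235),(352,252),(400,215),(410,250)]: print(p,hs[p[1],p[0]])
# tray outline: reddish wood
for p in[(190,205),(225,180),(240,150),(150,190),(200,172)]: print(p,hs[p[1],p[0]])
E
```

```text
(390, 235) [ 20 108 156]
(352, 252) [ 27  88 157]
(400, 215) [ 16 131 121]
(410, 250) [ 17 128 128]
(190, 205) [ 14 166 114]
(225, 180) [ 13 166 114]
(240, 150) [60  5 99]
(150, 190) [ 16 134 103]
(200, 172) [ 14 172 101]
```

View pics/s1c.png

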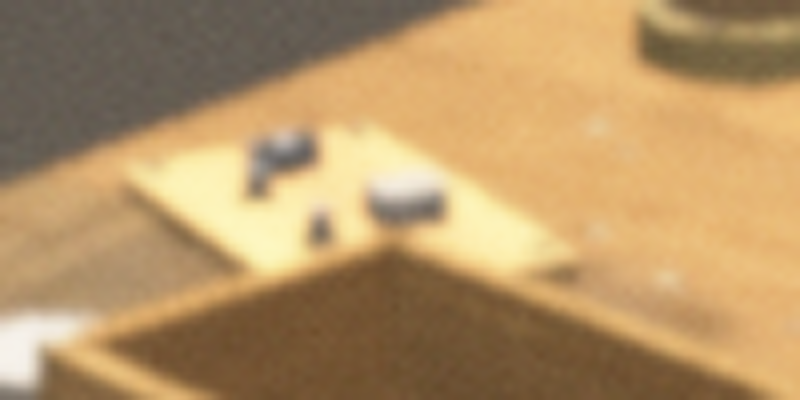

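The side crop (8x, origin (300,215)) now shows the jig. The parallel's top face is at about (350.6,238.4). The bed corners are at about (315.6,236.9), (346.2,230.2) and (372.5,248). One dowel base is at (340,244).

```bash
python3 - <<'E'
from h import *
np.set_printoptions(suppress=True,precision=4)
t=cv2.imread("pics/top0.png")
for a,b,n in[((372.4,250.5),(350.6,238.4),"par top"),((375.2,206.2),(315.6,236.9),"bed far"),((405.8,230),(346.2,230.2),"bed right"),((371.2,278),(372.5,247.5),"bed near")]: print(n,*tri(a,b))
# jig from screws
P=[plane("top",p,.012)[:2]*1000 for p in[(369.5,272.7),(343.0,252.5),(401.2,229.9),(374.7,210.5)]]
print("screws",P[2]-P[0],P[1]-P[0],"centre",np.mean(P,0), [np.degrees(np.arctan2(*(d)[::-1])) for d in(P[2]-P[0],P[3]-P[1])])
hs=cv2.cvtColor(t,cv2.COLOR_BGR2HSV)
for lo in((19,40,120),(18,40,135)):
  J=blobs(t,lo,(40,125,255),(332,200,412,284),800)
  for c in J: print("jig",rect(cv2.convexHull(c.astype(np.float32))[:,0],.012))
for lo in((8,145,60),(8,150,50)):
  for c in blobs(t,lo,(15,255,255),(150,160,252,256),1000): print("tray",rect(cv2.convexHull(c.astype(np.float32))[:,0],.032))
# bright tops of dowels, stop, parallel only
for c in blobs(t,(0,0,140),(180,50,255),(335,203,413,280),1.5,8): print("bright",cen(c).round(1),rect(c,.026),rect(c,.028))
for n,uv,z in(("bottle",(312,203),0),("tin",(288,239),.042),("bottletop",(312,187),.2)): print(n,plane("top",uv,z))
E
```

```text
par top [ 0.4348 -0.1649  0.0227] 0.0007334816433969884
bed far [ 0.5699 -0.1766  0.0033] 0.0012589918861938137
bed right [ 0.4975 -0.2651  0.0093] 0.0008343017385273695
bed near [ 0.357  -0.163   0.0042] 0.0006218011247404201
screws [125.6035 -93.779 ] [57.8395 76.2676] centre [ 463.4903 -165.7272] [np.float64(-36.746014765629624), np.float64(-36.76165123855778)]
jig [ 463.6 -166.   180.7  120.2  143.2]
jig [ 463.7 -165.9  179.   118.3  143.2]
tray [557.  330.7 233.5 219.9  82. ]
tray [555.1 330.1 231.7 215.6  82. ]
bright [372.7 250.5] [ 434.8 -165.3   29.    19.5   48.7] [ 434.5 -165.1   28.9   19.5   48.7]
bright [360.  243.2] [ 455.6 -128.6    4.4    4.3  179.7] [ 455.3 -128.4    4.4    4.3  179.7]
bright [371.5 228. ] [ 500.2 -162.2    5.4    4.7   44.6] [ 499.8 -162.     5.4    4.7   44.6]
bright [383.4 226.2] [ 505.4 -197.4   11.9   11.4  145.8] [ 505.  -197.1   11.9   11.4  145.8]
bottle [0.5779 0.0101 0.    ]
tin [0.4636 0.0772 0.042 ]
bottletop [0.5749 0.0101 0.2   ]
```

Jig centre is (0.4636, -0.1659) with yaw -36.8°. The dowels land within 1 mm of where that predicts, so the pose holds up. Triangulated heights sit a few mm below the text's values, within side-view pixel error. The next step plans the parallel grasp.

```bash
cat > plan.py <<'E'
import sys, numpy as np
from scipy.spatial.transform import Rotation as Ro
from station import env
def plan(x,y,z,yaw,p=None,R=None):
    o=env.get_obs(); p=o["ee_pos"] if p is None else p; R=Ro.from_quat(o["tool_rot"]) if R is None else R
    a=np.radians(yaw); ty=np.array([np.cos(a),np.sin(a),0]); tz=np.array([0,0,-1.]); T=Ro.from_matrix(np.c_[np.cross(ty,tz),ty,tz])
    print((x,y,z,yaw),"shift",R.inv().apply(np.array([x,y,z])-p).round(4),"turn",((R.inv()*T).as_rotvec()/np.pi).round(4))
if __name__=="__main__":
    o=env.get_obs(); print({k:np.round(o[k],4).tolist() for k in("time_s","ee_pos","wrist_force","finger_gap","gripper_force")})
    for a in sys.argv[1:]: plan(*map(float,a.split(",")))
E
python3 plan.py .4346,-.1651,.30,-40.7 .4346,-.1651,.06,-40.7 
```

```text
{'time_s': 1.15, 'ee_pos': [0.4416, 0.3988, 0.3007], 'wrist_force': [0.346, 0.6066, 0.5027], 'finger_gap': 1.0009, 'gripper_force': 0.0}
(0.4346, -0.1651, 0.3, -40.7) shift [-0.5375 -0.1707  0.001 ] turn [-3.0e-04  2.0e-04  3.2e-01]
(0.4346, -0.1651, 0.06, -40.7) shift [-0.5375 -0.1704  0.241 ] turn [-3.0e-04  2.0e-04  3.2e-01]
```

Emit:
apply_moves:
  rows:
    - [[-0.5375,-0.1707,0.0,0,0,0.32,0.65],[-0.5375,-0.1707,0.0,0,0,0.32,0.65],[-0.5375,-0.1707,0.0,0,0,0.32,0.65],[-0.5375,-0.1707,0.0,0,0,0.32,0.65],[-0.5375,-0.1707,0.0,0,0,0.32,0.65],[-0.5375,-0.1707,0.0,0,0,0.32,0.65],[-0.5375,-0.1707,0.0,0,0,0.32,0.65],[-0.5375,-0.1707,0.0,0,0,0.32,0.65],[-0.5375,-0.1707,0.0,0,0,0.32,0.65],[-0.5375,-0.1707,0.0,0,0,0.32,0.65],[-0.5375,-0.1707,0.0,0,0,0.32,0.65],[-0.5375,-0.1707,0.0,0,0,0.32,0.65],[-0.5375,-0.1707,0.0,0,0,0.32,0.65],[-0.5375,-0.1707,0.24,0,0,0.32,0.65],[-0.5375,-0.1707,0.24,0,0,0.32,0.65],[-0.5375,-0.1707,0.24,0,0,0.32,0.65],[-0.5375,-0.1707,0.24,0,0,0.32,0.65],[-0.5375,-0.1707,0.24,0,0,0.32,0.65],[-0.5375,-0.1707,0.24,0,0,0.32,0.65]]

```text
time_s: 3.05
ee_pos: [0.4316, -0.1615, 0.0569]
tool_rot: [0.908, 0.418, -0.004, -0.004]
wrist_force: [-0.4, 0.2, 0.4]
finger_gap: 0.645
gripper_force: 0.0
```

```bash
python3 plan.py .4346,-.1651,.015,-40.7
```

```text
{'time_s': 3.05, 'ee_pos': [0.4316, -0.1615, 0.0569], 'wrist_force': [-0.3592, 0.1651, 0.3864], 'finger_gap': 0.6454, 'gripper_force': 0.0}
(0.4346, -0.1651, 0.015, -40.7) shift [-0.0007  0.0051  0.0419] turn [-0.0034  0.001   0.0008]
```

Emit:
apply_moves:
  rows:
    - [[0,0,0.01,0,0,0,0.65],[0,0,0.01,0,0,0,0.65],[0,0,0.01,0,0,0,0.65]]

```text
time_s: 3.35
ee_pos: [0.4367, -0.1653, 0.0531]
tool_rot: [0.909, 0.417, 0.001, 0.001]
wrist_force: [0.3, -0.2, 0.3]
finger_gap: 0.65
gripper_force: 0.0
```

```bash
python3 plan.py .4346,-.1651,.015,-40.7
```

```text
{'time_s': 3.35, 'ee_pos': [0.4367, -0.1653, 0.0531], 'wrist_force': [0.2745, -0.2081, 0.3219], 'finger_gap': 0.6501, 'gripper_force': 0.0}
(0.4346, -0.1651, 0.015, -40.7) shift [-0.0012 -0.0018  0.0381] turn [ 0.001  -0.0004  0.0001]
```

Emit:
apply_moves:
  rows:
    - [[-0.001,-0.001,0.02,0,0,0,0.5],[-0.001,-0.001,0.03,0,0,0,0.5],[-0.001,-0.001,0.037,0,0,0,0.5],[-0.001,-0.001,0.037,0,0,0,0.5],[-0.001,-0.001,0.037,0,0,0,0.5],[-0.001,-0.001,0.037,0,0,0,0],[-0.001,-0.001,0.037,0,0,0,0],[-0.001,-0.001,0.037,0,0,0,0],[-0.001,-0.001,0.037,0,0,0,0],[-0.001,-0.001,0.037,0,0,0,0],[-0.001,-0.001,0.037,0,0,0,0],[-0.001,-0.001,0.037,0,0,0,0]]
  newtons: 40

```text
time_s: 4.55
ee_pos: [0.4342, -0.1655, 0.0149]
tool_rot: [0.909, 0.417, 0.0, 0.0]
wrist_force: [-0.4, 0.4, 6.5]
finger_gap: 0.245
gripper_force: 39.6
```

```bash
python3 plan.py .4346,-.1651,.26,-40.7 .6251,.4051,.26,-8 .6251,.4051,.26,-9.5
```

```text
{'time_s': 4.55, 'ee_pos': [0.4342, -0.1655, 0.0149], 'wrist_force': [-0.4196, 0.448, 6.502], 'finger_gap': 0.2449, 'gripper_force': 39.5925}
(0.4346, -0.1651, 0.26, -40.7) shift [ 6.000e-04  2.000e-04 -2.451e-01] turn [ 0.0003 -0.0001 -0.    ]
(0.6251, 0.4051, 0.26, -8.0) shift [ 0.5571 -0.2272 -0.2451] turn [ 0.0003  0.     -0.1817]
(0.6251, 0.4051, 0.26, -9.5) shift [ 0.5571 -0.2272 -0.2451] turn [ 0.0003 -0.     -0.1734]
```

Emit:
apply_moves:
  rows:
    - [[0,0,-0.05,0,0,0,0],[0,0,-0.1,0,0,0,0],[0,0,-0.15,0,0,0,0],[0,0,-0.2,0,0,0,0],[0,0,-0.25,0,0,0,0],[0.5571,-0.2272,-0.25,0,0,-0.182,0],[0.5571,-0.2272,-0.25,0,0,-0.182,0],[0.5571,-0.2272,-0.25,0,0,-0.182,0],[0.5571,-0.2272,-0.25,0,0,-0.182,0],[0.5571,-0.2272,-0.25,0,0,-0.182,0],[0.5571,-0.2272,-0.25,0,0,-0.182,0],[0.5571,-0.2272,-0.25,0,0,-0.182,0],[0.5571,-0.2272,-0.25,0,0,-0.182,0],[0.5571,-0.2272,-0.25,0,0,-0.182,0],[0.5571,-0.2272,-0.25,0,0,-0.182,0],[0.5571,-0.2272,-0.25,0,0,-0.182,0],[0.5571,-0.2272,-0.25,0,0,-0.182,0],[0.5571,-0.2272,-0.25,0,0,-0.182,0],[0.5571,-0.2272,-0.25,0,0,-0.182,0],[0.5571,-0.2272,-0.25,0,0,-0.182,0]]

```text
time_s: 6.55
ee_pos: [0.6244, 0.4042, 0.2638]
tool_rot: [0.754, 0.656, -0.001, 0.0]
wrist_force: [0.1, -0.6, -1.3]
finger_gap: 0.241
gripper_force: 39.7
```

```bash
python3 plan.py .6251,.4051,.012,-8
```

```text
{'time_s': 6.55, 'ee_pos': [0.6244, 0.4042, 0.2638], 'wrist_force': [0.1223, -0.6266, -1.3402], 'finger_gap': 0.2407, 'gripper_force': 39.6686}
(0.6251, 0.4051, 0.012, -8.0) shift [0.0013 0.0008 0.2518] turn [-0.0003  0.0004  0.0002]
```

Emit:
apply_moves:
  rows:
    - [[0,0,0.05,0,0,0,0],[0,0,0.1,0,0,0,0],[0,0,0.15,0,0,0,0],[0,0,0.19,0,0,0,0],[0,0,0.22,0,0,0,0],[0,0,0.235,0,0,0,0],[0,0,0.245,0,0,0,0],[0,0,0.252,0,0,0,0],[0,0,0.252,0,0,0,0],[0,0,0.252,0,0,0,0]]

```text
time_s: 7.55
ee_pos: [0.6259, 0.4056, 0.0139]
tool_rot: [0.754, 0.656, 0.001, 0.0]
wrist_force: [-0.3, -0.2, -1.7]
finger_gap: 0.244
gripper_force: 39.7
```

```bash
python3 plan.py
```

```text
{'time_s': 7.55, 'ee_pos': [0.6259, 0.4056, 0.0139], 'wrist_force': [-0.3022, -0.209, -1.7446], 'finger_gap': 0.2445, 'gripper_force': 39.691}
```

Emit:
apply_moves:
  rows:
    - [[0,0,0.002,0,0,0,0],[0,0,0.002,0,0,0,0],[0,0,0.002,0,0,0,0.45],[0,0,0.002,0,0,0,0.45],[0,0,0.002,0,0,0,0.45],[0,0,0.002,0,0,0,0.45],[0,0,-0.03,0,0,0,0.45],[0,0,-0.08,0,0,0,0.45],[0,0,-0.12,0,0,0,0.75],[0,0,-0.12,0,0,0,0.75],[0,0,-0.12,0,0,0,0.75]]

```text
time_s: 8.65
ee_pos: [0.6256, 0.4056, 0.1339]
tool_rot: [0.754, 0.656, 0.001, 0.0]
wrist_force: [-1.0, -0.6, -1.1]
finger_gap: 0.75
gripper_force: 0.0
```

```bash
python3 - <<'E'
from plan import *
plan(.520,.388,.13,-12.3); plan(.520,.388,.06,-12.3)
E
```

```text
(0.52, 0.388, 0.13, -12.3) shift [-0.032  -0.1021  0.0036] turn [ 0.0006 -0.0006  0.0242]
(0.52, 0.388, 0.06, -12.3) shift [-0.0321 -0.1023  0.0736] turn [ 0.0006 -0.0006  0.0242]
```

Emit:
apply_moves:
  rows:
    - [[-0.032,-0.102,0,0,0,0.024,0.72],[-0.032,-0.102,0,0,0,0.024,0.72],[-0.032,-0.102,0,0,0,0.024,0.72],[-0.032,-0.102,0.04,0,0,0.024,0.72],[-0.032,-0.102,0.08,0,0,0.024,0.72],[-0.032,-0.102,0.08,0,0,0.024,0.72],[-0.032,-0.102,0.08,0,0,0.024,0.72]]

```text
time_s: 9.35
ee_pos: [0.5189, 0.387, 0.051]
tool_rot: [0.779, 0.628, -0.002, -0.0]
wrist_force: [0.9, 1.2, 0.0]
finger_gap: 0.716
gripper_force: 0.0
```

```bash
python3 plan.py .520,.388,.0115,-12.3; python3 - <<'E'
from h import *
s=cv2.cvtColor(viewer.capture("side"),cv2.COLOR_RGB2BGR)
cv2.imwrite("pics/s2c.png",cv2.resize(s[235:335,160:300],(784,560),interpolation=cv2.INTER_CUBIC))
E
```

```text
{'time_s': 9.35, 'ee_pos': [0.5189, 0.387, 0.051], 'wrist_force': [0.8592, 1.1849, 0.0185], 'finger_gap': 0.7161, 'gripper_force': 0.0}
(0.52, 0.388, 0.0115, -12.3) shift [0.0013 0.001  0.0395] turn [-0.0007  0.0008  0.0002]
```

View pics/s2c.png

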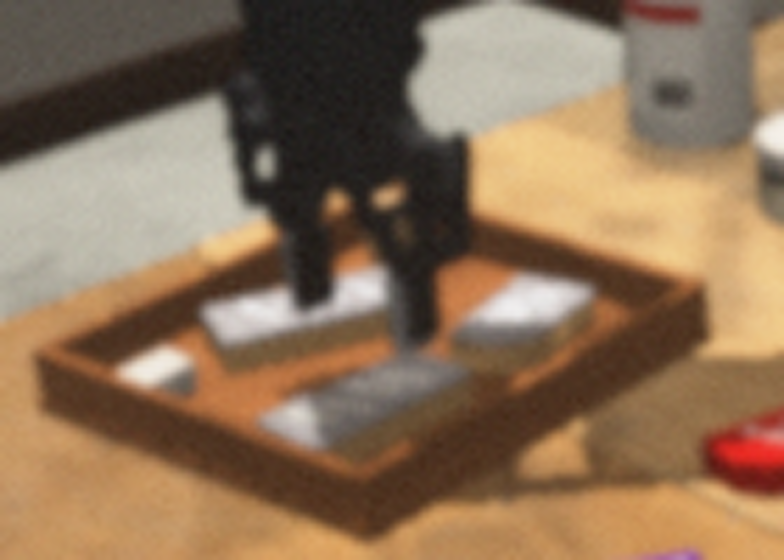

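The side crop shows the parallel lying flat in the tray corner at crop (155,370). The open fingers straddle the clipped block, with tips at (312,300) and (412,345).

Emit:
apply_moves:
  rows:
    - [[0.001,0.001,0.02,0,0,0,0.72],[0.001,0.001,0.03,0,0,0,0.72],[0.001,0.001,0.039,0,0,0,0.72],[0.001,0.001,0.039,0,0,0,0.72],[0.001,0.001,0.039,0,0,0,0.72],[0.001,0.001,0.039,0,0,0,0],[0.001,0.001,0.039,0,0,0,0],[0.001,0.001,0.039,0,0,0,0],[0.001,0.001,0.039,0,0,0,0],[0.001,0.001,0.039,0,0,0,0],[0.001,0.001,0.039,0,0,0,0]]
  newtons: 35

```text
time_s: 10.5
ee_pos: [0.5212, 0.3887, 0.0142]
tool_rot: [0.779, 0.628, 0.001, 0.0]
wrist_force: [-0.3, 0.6, 5.7]
finger_gap: 0.457
gripper_force: 36.2
```

```bash
python3 plan.py
```

```text
{'time_s': 10.5, 'ee_pos': [0.5212, 0.3887, 0.0142], 'wrist_force': [-0.3459, 0.5867, 5.6627], 'finger_gap': 0.4573, 'gripper_force': 36.2027}
```

Emit:
apply_moves:
  rows:
    - [[0,0,-0.04,0,0,0,0],[0,0,-0.09,0,0,0,0],[0,0,-0.14,0,0,0,0],[0,0,-0.19,0,0,0,0],[0,0,-0.24,0,0,0,0],[0,0,-0.26,0,0,0,0],[0,0,-0.26,0,0,0,0]]

```text
time_s: 11.2
ee_pos: [0.5223, 0.3895, 0.2778]
tool_rot: [0.779, 0.628, 0.004, 0.0]
wrist_force: [0.1, 0.5, -1.5]
finger_gap: 0.452
gripper_force: 36.0
```

```bash
python3 plan.py .4566,-.1669,.27,-126.8
```

```text
{'time_s': 11.2, 'ee_pos': [0.5223, 0.3895, 0.2778], 'wrist_force': [0.0992, 0.4515, -1.4706], 'finger_gap': 0.4522, 'gripper_force': 35.9796}
(0.4566, -0.1669, 0.27, -126.8) shift [-0.5577  0.054   0.0049] turn [-0.0007 -0.0028  0.6363]
```

Emit:
apply_moves:
  rows:
    - [[-0.5577,0.054,0.005,0,0,0.636,0],[-0.5577,0.054,0.005,0,0,0.636,0],[-0.5577,0.054,0.005,0,0,0.636,0],[-0.5577,0.054,0.005,0,0,0.636,0],[-0.5577,0.054,0.005,0,0,0.636,0],[-0.5577,0.054,0.005,0,0,0.636,0],[-0.5577,0.054,0.005,0,0,0.636,0],[-0.5577,0.054,0.005,0,0,0.636,0],[-0.5577,0.054,0.005,0,0,0.636,0],[-0.5577,0.054,0.005,0,0,0.636,0],[-0.5577,0.054,0.005,0,0,0.636,0],[-0.5577,0.054,0.005,0,0,0.636,0],[-0.5577,0.054,0.005,0,0,0.636,0],[-0.5577,0.054,0.005,0,0,0.636,0],[-0.5577,0.054,0.005,0,0,0.636,0],[-0.5577,0.054,0.005,0,0,0.636,0],[-0.5577,0.054,0.005,0,0,0.636,0],[-0.5577,0.054,0.005,0,0,0.636,0]]

```text
time_s: 13.0
ee_pos: [0.4549, -0.1678, 0.268]
tool_rot: [0.949, -0.315, -0.0, -0.0]
wrist_force: [0.4, 0.0, -0.7]
finger_gap: 0.453
gripper_force: 36.0
```

```bash
python3 plan.py .4566,-.1669,.07,-126.8
```

```text
{'time_s': 13.0, 'ee_pos': [0.4549, -0.1678, 0.268], 'wrist_force': [0.3544, 0.0166, -0.7168], 'finger_gap': 0.453, 'gripper_force': 35.9776}
(0.4566, -0.1669, 0.07, -126.8) shift [ 0.0009 -0.0018  0.198 ] turn [0.     0.0002 0.0006]
```

Emit:
apply_moves:
  rows:
    - [[0.001,-0.001,0.05,0,0,0,0],[0.001,-0.001,0.1,0,0,0,0],[0.001,-0.001,0.15,0,0,0,0],[0.001,-0.001,0.19,0,0,0,0],[0.001,-0.001,0.22,0,0,0,0],[0.001,-0.001,0.23,0,0,0,0],[0.001,-0.001,0.23,0,0,0,0],[0.001,-0.001,0.23,0,0,0,0]]

```text
time_s: 13.8
ee_pos: [0.4573, -0.1682, 0.0394]
tool_rot: [0.949, -0.315, 0.001, 0.0]
wrist_force: [0.2, -0.1, -0.8]
finger_gap: 0.458
gripper_force: 36.0
```

```bash
python3 plan.py .4566,-.1669,.0195,-126.8; python3 - <<'E'
from h import *
t=cv2.cvtColor(viewer.capture("top"),cv2.COLOR_RGB2BGR);s=cv2.cvtColor(viewer.capture("side"),cv2.COLOR_RGB2BGR)
cv2.imwrite("pics/c3.png",np.hstack([cv2.resize(t[180:300,320:420],(400,480),interpolation=cv2.INTER_CUBIC),cv2.resize(s[205:265,300:350],(400,480),interpolation=cv2.INTER_CUBIC)]))
E
```

```text
{'time_s': 13.8, 'ee_pos': [0.4573, -0.1682, 0.0394], 'wrist_force': [0.2375, -0.1292, -0.843], 'finger_gap': 0.4581, 'gripper_force': 35.9626}
(0.4566, -0.1669, 0.0195, -126.8) shift [-0.0014 -0.0006  0.0199] turn [-0.0001 -0.0005  0.0004]
```

View pics/c3.png

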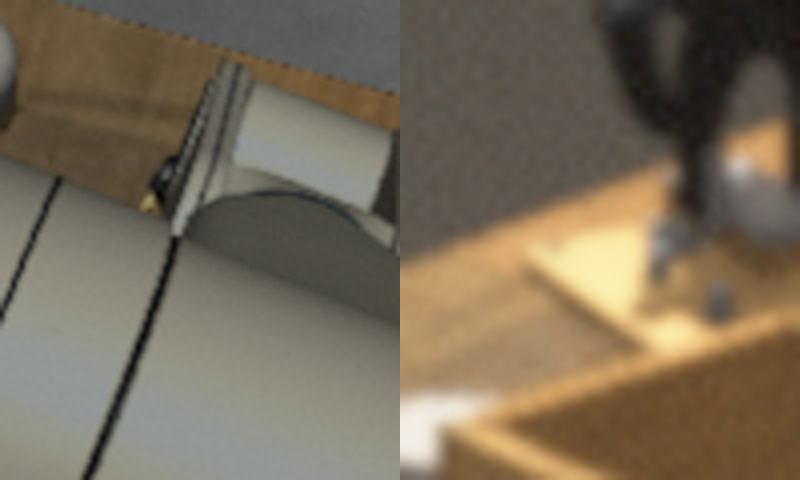

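The arm hides the jig from above. The side crop shows the block held over the bed behind the two dowels at crop (665,245) and (720,300). I'll lower it by force feel.

Emit:
apply_moves:
  rows:
    - [[-0.001,0,0.008,0,0,0,0],[-0.001,0,0.014,0,0,0,0],[-0.001,0,0.018,0,0,0,0],[-0.001,0,0.019,0,0,0,0],[-0.001,0,0.019,0,0,0,0],[-0.001,0,0.019,0,0,0,0]]

```text
time_s: 14.5
ee_pos: [0.4556, -0.1673, 0.0192]
tool_rot: [0.949, -0.315, -0.0, 0.0]
wrist_force: [-0.0, 0.7, -0.4]
finger_gap: 0.457
gripper_force: 36.0
```

Emit:
apply_moves:
  rows:
    - [[0,0,0.001,0,0,0,0],[0,0,0.001,0,0,0,0],[0,0,0.001,0,0,0,0]]

```text
time_s: 14.8
ee_pos: [0.4556, -0.1673, 0.0191]
tool_rot: [0.949, -0.315, 0.0, 0.0]
wrist_force: [-2.9, 1.3, 13.2]
finger_gap: 0.457
gripper_force: 37.5
```

Emit:
apply_moves:
  rows:
    - [[0,0,0.001,0,0,0,0],[0,0,0.001,0,0,0,0],[0,0,0.001,0,0,0,0]]

```text
time_s: 15.1
ee_pos: [0.4556, -0.1673, 0.0191]
tool_rot: [0.949, -0.315, 0.0, 0.0]
wrist_force: [-6.0, 2.0, 28.0]
finger_gap: 0.457
gripper_force: 39.0
```

Firm contact with the bed at TCP z 0.0191. I'll ease off, then slide toward the dowels, which is tool -y.

Emit:
apply_moves:
  rows:
    - [[0,0,-0.002,0,0,0,0],[0,-0.002,-0.002,0,0,0,0],[0,-0.004,-0.002,0,0,0,0],[0,-0.005,-0.002,0,0,0,0],[0,-0.005,-0.002,0,0,0,0],[0,-0.005,-0.002,0,0,0,0]]

```text
time_s: 15.7
ee_pos: [0.4587, -0.1632, 0.0192]
tool_rot: [0.949, -0.315, 0.0, -0.0]
wrist_force: [0.4, 0.2, 0.6]
finger_gap: 0.455
gripper_force: 36.2
```

Emit:
apply_moves:
  rows:
    - [[0,-0.001,0,0,0,0,0],[0,-0.001,0,0,0,0,0],[0,-0.001,0,0,0,0,0]]

```text
time_s: 16.0
ee_pos: [0.4592, -0.1624, 0.0192]
tool_rot: [0.949, -0.315, -0.0, -0.0]
wrist_force: [0.6, 0.0, -0.4]
finger_gap: 0.452
gripper_force: 36.0
```

Emit:
apply_moves:
  rows:
    - [[0,-0.001,0,0,0,0,0],[0,-0.001,0,0,0,0,0],[0,-0.001,0,0,0,0,0]]

```text
time_s: 16.3
ee_pos: [0.4593, -0.162, 0.0192]
tool_rot: [0.949, -0.315, -0.0, 0.0]
wrist_force: [-1.2, -3.4, -0.7]
finger_gap: 0.459
gripper_force: 36.1
```

Emit:
apply_moves:
  rows:
    - [[0,-0.001,0,0,0,0,0],[0,-0.001,0,0,0,0,0],[0,-0.001,0,0,0,0,0]]

```text
time_s: 16.6
ee_pos: [0.4594, -0.1619, 0.0192]
tool_rot: [0.949, -0.315, -0.001, 0.001]
wrist_force: [-5.2, -11.3, 0.9]
finger_gap: 0.458
gripper_force: 36.3
```

Dowel contact at about 12 N. Next is a slide along +x to the stop.

Emit:
apply_moves:
  rows:
    - [[0.001,0,0,0,0,0,0],[0.002,0,0,0,0,0,0],[0.003,0,0,0,0,0,0],[0.003,0,0,0,0,0,0],[0.003,0,0,0,0,0,0]]

```text
time_s: 17.1
ee_pos: [0.4595, -0.1621, 0.0192]
tool_rot: [0.949, -0.315, -0.003, 0.0]
wrist_force: [-9.9, -2.7, 9.7]
finger_gap: 0.456
gripper_force: 37.3
```

Emit:
apply_moves:
  rows:
    - [[0.001,0,0,0,0,0,0],[0.001,0,0,0,0,0,0],[0.001,0,0,0,0,0,0]]

```text
time_s: 17.4
ee_pos: [0.4596, -0.1623, 0.0191]
tool_rot: [0.949, -0.315, -0.004, 0.0]
wrist_force: [-11.2, -1.5, 12.0]
finger_gap: 0.46
gripper_force: 37.5
```

Emit:
apply_moves:
  rows:
    - [[0.001,0,0,0,0,0,0],[0.001,0,0,0,0,0,0],[0.001,0,0,0,0,0,0]]

```text
time_s: 17.7
ee_pos: [0.4604, -0.1628, 0.0191]
tool_rot: [0.949, -0.315, -0.004, 0.0]
wrist_force: [-11.1, -0.0, 12.5]
finger_gap: 0.455
gripper_force: 37.5
```

Emit:
apply_moves:
  rows:
    - [[0.001,0,-0.0005,0,0,0,0],[0.001,0,-0.0005,0,0,0,0],[0.001,0,-0.0005,0,0,0,0]]

```text
time_s: 18.0
ee_pos: [0.4618, -0.1638, 0.0193]
tool_rot: [0.949, -0.315, -0.003, 0.0]
wrist_force: [-8.9, -2.2, 6.1]
finger_gap: 0.454
gripper_force: 36.7
```

Emit:
apply_moves:
  rows:
    - [[0.001,0,0,0,0,0,0],[0.001,0,0,0,0,0,0],[0.001,0,0,0,0,0,0]]

```text
time_s: 18.3
ee_pos: [0.4618, -0.1639, 0.0192]
tool_rot: [0.949, -0.315, -0.004, 0.0]
wrist_force: [-9.9, -0.4, 6.6]
finger_gap: 0.458
gripper_force: 36.9
```

Emit:
apply_moves:
  rows:
    - [[0.001,0,0,0,0,0,0],[0.001,0,0,0,0,0,0],[0.001,0,0,0,0,0,0]]

```text
time_s: 18.6
ee_pos: [0.4618, -0.1639, 0.0192]
tool_rot: [0.949, -0.315, -0.005, -0.0]
wrist_force: [-12.5, 3.6, 10.0]
finger_gap: 0.452
gripper_force: 37.2
```

Emit:
apply_moves:
  rows:
    - [[0.001,0,0,0,0,0,0],[0.001,0,0,0,0,0,0],[0.001,0,0,0,0,0,0]]

```text
time_s: 18.9
ee_pos: [0.4618, -0.1639, 0.0191]
tool_rot: [0.949, -0.315, -0.006, -0.0]
wrist_force: [-13.8, 5.7, 12.2]
finger_gap: 0.455
gripper_force: 37.6
```

Emit:
apply_moves:
  rows:
    - [[0.001,0,0,0,0,0,0],[0.001,0,0,0,0,0,0],[0.001,0,0,0,0,0,0]]

```text
time_s: 19.2
ee_pos: [0.4618, -0.1639, 0.0191]
tool_rot: [0.949, -0.315, -0.007, -0.0]
wrist_force: [-16.1, 8.5, 15.6]
finger_gap: 0.458
gripper_force: 37.9
```

Emit:
apply_moves:
  rows:
    - [[0.001,0,0,0,0,0,0],[0.001,0,0,0,0,0,0],[0.001,0,0,0,0,0,0]]

```text
time_s: 19.5
ee_pos: [0.4618, -0.164, 0.0191]
tool_rot: [0.949, -0.315, -0.008, -0.001]
wrist_force: [-17.7, 11.2, 19.5]
finger_gap: 0.456
gripper_force: 38.2
```

Force rises linearly with no motion, so the block is against the stop. I'll ease the x preload, re-press y, then release.

Emit:
apply_moves:
  rows:
    - [[-0.001,-0.001,0,0,0,0,0],[-0.002,-0.002,0,0,0,0,0],[-0.003,-0.002,0,0,0,0,0],[-0.003,-0.002,0,0,0,0,0]]

```text
time_s: 19.9
ee_pos: [0.462, -0.1637, 0.0192]
tool_rot: [0.949, -0.315, -0.006, 0.001]
wrist_force: [-17.3, -10.1, 11.8]
finger_gap: 0.456
gripper_force: 37.4
```

Emit:
apply_moves:
  rows:
    - [[0,0,0,0,0,0,0.5],[0,0,0,0,0,0,0.55],[0,0,0,0,0,0,0.6],[0,0,0,0,0,0,0.65],[0,0,0,0,0,0,0.65],[0,0,0,0,0,0,0.65]]

```text
time_s: 20.5
ee_pos: [0.4682, -0.164, 0.0199]
tool_rot: [0.949, -0.315, 0.0, -0.0]
wrist_force: [0.1, 0.2, 0.3]
finger_gap: 0.653
gripper_force: 0.0
```

```bash
python3 plan.py .4618,-.1639,.02,-126.8
```

```text
{'time_s': 20.5, 'ee_pos': [0.4682, -0.164, 0.0199], 'wrist_force': [0.0808, 0.1658, 0.3009], 'finger_gap': 0.6528, 'gripper_force': 0.0}
(0.4618, -0.1639, 0.02, -126.8) shift [-0.0052  0.0038 -0.0001] turn [-0.     -0.0001  0.0004]
```

```bash
python3 plan.py .30,-.47,.25,-126.8
```

```text
{'time_s': 20.5, 'ee_pos': [0.4682, -0.164, 0.0199], 'wrist_force': [0.0808, 0.1658, 0.3009], 'finger_gap': 0.6528, 'gripper_force': 0.0}
(0.3, -0.47, 0.25, -126.8) shift [ 0.0483  0.3458 -0.2302] turn [-0.     -0.0001  0.0004]
```

Emit:
apply_moves:
  rows:
    - [[0,0,-0.02,0,0,0,0.65],[0,0,-0.06,0,0,0,0.65],[0,0,-0.11,0,0,0,0.65],[0,0,-0.16,0,0,0,0.65],[0,0,-0.21,0,0,0,0.65]]

```text
time_s: 21.0
ee_pos: [0.4676, -0.1638, 0.2318]
tool_rot: [0.949, -0.315, -0.0, -0.0]
wrist_force: [1.1, 0.8, 0.3]
finger_gap: 0.648
gripper_force: 0.0
```

Emit:
apply_moves:
  rows:
    - [[0.048,0.346,-0.02,0,0,0,0],[0.048,0.346,-0.02,0,0,0,0],[0.048,0.346,-0.02,0,0,0,0],[0.048,0.346,-0.02,0,0,0,0],[0.048,0.346,-0.02,0,0,0,0],[0.048,0.346,-0.02,0,0,0,0],[0.048,0.346,-0.02,0,0,0,0],[0.048,0.346,-0.02,0,0,0,0],[0.048,0.346,-0.02,0,0,0,0],[0.048,0.346,-0.02,0,0,0,0]]

```text
time_s: 22.0
ee_pos: [0.2996, -0.469, 0.2495]
tool_rot: [0.949, -0.315, -0.0, -0.0]
wrist_force: [0.1, 1.0, -0.4]
finger_gap: -0.001
gripper_force: 0.0
```

```bash
python3 - <<'E'
from h import *
t=cv2.cvtColor(viewer.capture("top"),cv2.COLOR_RGB2BGR);s=cv2.cvtColor(viewer.capture("side"),cv2.COLOR_RGB2BGR)
cv2.imwrite("pics/top4.png",t)
cv2.imwrite("pics/c4.png",np.hstack([cv2.resize(t[200:290,335:410],(400,480),interpolation=cv2.INTER_CUBIC),cv2.resize(s[215:263,310:350],(400,480),interpolation=cv2.INTER_CUBIC)]))
for c in blobs(t,(0,0,50),(180,60,255),(335,203,413,280),60,8):
    r=rect(c,.030); d=(r[:2]-[463.6,-165.9]); print(r,"jig",d@[.801,-.599],d@[.599,.801])
E
```

```text
[ 471.9 -164.7  105.    53.2  142.7] jig 5.929499999999954 5.932899999999987
```

View pics/c4.png

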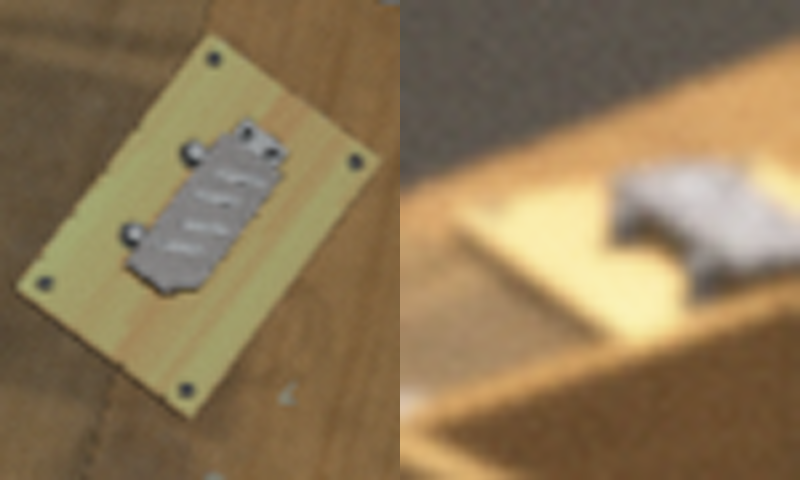

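Both crops show the block flat on the bed, lino up, against the dowels and the stop, with the clipped corner away at crop (150,290). To be sure of the fit, I'll nudge it gently with shut fingers from the -y side, then the -x end.

```bash
python3 plan.py .4348,-.2043,.10,-126.8 .4348,-.2043,.018,-126.8
```

```text
{'time_s': 22.1, 'ee_pos': [0.3001, -0.4687, 0.2497], 'wrist_force': [-0.2011, 0.8567, 0.3843], 'finger_gap': -0.003, 'gripper_force': 0.0}
(0.4348, -0.2043, 0.1, -126.8) shift [-0.0497 -0.2925  0.1498] turn [-0.0001  0.0002  0.0009]
(0.4348, -0.2043, 0.018, -126.8) shift [-0.0496 -0.2924  0.2318] turn [-0.0001  0.0002  0.0009]
```

Emit:
apply_moves:
  rows:
    - [[-0.05,-0.2925,0.15,0,0,0.001,0],[-0.05,-0.2925,0.15,0,0,0.001,0],[-0.05,-0.2925,0.15,0,0,0.001,0],[-0.05,-0.2925,0.15,0,0,0.001,0],[-0.05,-0.2925,0.15,0,0,0.001,0],[-0.05,-0.2925,0.15,0,0,0.001,0],[-0.05,-0.2925,0.15,0,0,0.001,0],[-0.05,-0.2925,0.15,0,0,0.001,0],[-0.05,-0.2925,0.19,0,0,0.001,0],[-0.05,-0.2925,0.215,0,0,0.001,0],[-0.05,-0.2925,0.23,0,0,0.001,0],[-0.05,-0.2925,0.23,0,0,0.001,0],[-0.05,-0.2925,0.23,0,0,0.001,0]]

```text
time_s: 23.4
ee_pos: [0.4346, -0.2057, 0.0203]
tool_rot: [0.949, -0.316, 0.0, 0.0]
wrist_force: [-0.5, -0.7, 0.7]
finger_gap: -0.001
gripper_force: 0.0
```

Emit:
apply_moves:
  rows:
    - [[0,-0.003,0,0,0,0,0],[0,-0.006,0,0,0,0,0],[0,-0.008,0,0,0,0,0],[0,-0.01,0,0,0,0,0],[0,-0.01,0,0,0,0,0]]

```text
time_s: 23.9
ee_pos: [0.4407, -0.1976, 0.0201]
tool_rot: [0.949, -0.317, 0.0, 0.0]
wrist_force: [-0.2, 0.2, 0.1]
finger_gap: 0.0
gripper_force: 0.0
```

Emit:
apply_moves:
  rows:
    - [[0,-0.001,0,0,0,0,0],[0,-0.002,0,0,0,0,0],[0,-0.003,0,0,0,0,0],[0,-0.004,0,0,0,0,0],[0,-0.004,0,0,0,0,0]]

```text
time_s: 24.4
ee_pos: [0.4428, -0.1945, 0.0198]
tool_rot: [0.949, -0.317, -0.0, -0.0]
wrist_force: [0.1, -0.2, -0.4]
finger_gap: 0.004
gripper_force: 0.0
```

Emit:
apply_moves:
  rows:
    - [[0,-0.001,0,0,0,0,0],[0,-0.002,0,0,0,0,0],[0,-0.002,0,0,0,0,0]]

```text
time_s: 24.7
ee_pos: [0.4441, -0.1929, 0.0198]
tool_rot: [0.949, -0.317, 0.0, 0.0]
wrist_force: [-0.5, -0.4, 0.4]
finger_gap: -0.0
gripper_force: 0.0
```

Emit:
apply_moves:
  rows:
    - [[0,-0.001,0,0,0,0,0],[0,-0.002,0,0,0,0,0],[0,-0.002,0,0,0,0,0]]

```text
time_s: 25.0
ee_pos: [0.4448, -0.1918, 0.0199]
tool_rot: [0.949, -0.316, -0.0, 0.0]
wrist_force: [-3.2, -5.7, 1.0]
finger_gap: 0.0
gripper_force: 3.4
```

Emit:
apply_moves:
  rows:
    - [[0,-0.001,0,0,0,0,0],[0,-0.002,0,0,0,0,0],[0,-0.002,0,0,0,0,0],[0,-0.002,0,0,0,0,0]]

```text
time_s: 25.4
ee_pos: [0.4451, -0.1912, 0.0199]
tool_rot: [0.949, -0.316, -0.001, 0.001]
wrist_force: [-8.8, -15.8, 5.1]
finger_gap: 0.001
gripper_force: 9.1
```

Emit:
apply_moves:
  rows:
    - [[0,0.004,0,0,0,0,0],[0,0.008,0,0,0,0,0],[0,0.012,0,0,0,0,0],[0,0.012,-0.03,0,0,0,0],[0,0.012,-0.06,0,0,0,0],[0,0.012,-0.06,0,0,0,0]]

```text
time_s: 26.0
ee_pos: [0.4413, -0.2003, 0.0827]
tool_rot: [0.949, -0.317, 0.003, 0.0]
wrist_force: [0.8, 0.4, 0.2]
finger_gap: 0.002
gripper_force: 0.0
```

```bash
python3 - <<'E'
from plan import *
c,s=.8007,-.5990
for x,y,z in((-68,4,.08),(-68,4,.02)): plan(.4636+(c*x-s*y)*0+ (x*.8007+y*.599)/1000,-.1659+(-x*.599+y*.8007)/1000,z,-126.8)
E
```

```text
(0.41154840000000004, -0.1219652, 0.08, -126.8) shift [-0.0708 -0.0448  0.0024] turn [-0.0004 -0.0018 -0.0007]
(0.41154840000000004, -0.1219652, 0.02, -126.8) shift [-0.0712 -0.0447  0.0624] turn [-0.0004 -0.0018 -0.0007]
```

Emit:
apply_moves:
  rows:
    - [[-0.071,-0.045,0,0,0,0,0],[-0.071,-0.045,0,0,0,0,0],[-0.071,-0.045,0,0,0,0,0],[-0.071,-0.045,0.03,0,0,0,0],[-0.071,-0.045,0.06,0,0,0,0],[-0.071,-0.045,0.06,0,0,0,0],[-0.071,-0.045,0.06,0,0,0,0]]

```text
time_s: 26.7
ee_pos: [0.4091, -0.1208, 0.0195]
tool_rot: [0.949, -0.317, -0.001, 0.0]
wrist_force: [0.3, -0.3, -0.0]
finger_gap: -0.002
gripper_force: 0.0
```

Emit:
apply_moves:
  rows:
    - [[0.002,0,0,0,0,0,0],[0.004,0,0,0,0,0,0],[0.006,0,0,0,0,0,0],[0.008,0,0,0,0,0,0],[0.008,0,0,0,0,0,0]]

```text
time_s: 27.2
ee_pos: [0.4165, -0.1258, 0.0203]
tool_rot: [0.949, -0.317, 0.001, 0.0]
wrist_force: [-0.5, 0.3, 0.1]
finger_gap: -0.001
gripper_force: 0.0
```

Emit:
apply_moves:
  rows:
    - [[0.001,0,0,0,0,0,0],[0.002,0,0,0,0,0,0],[0.002,0,0,0,0,0,0]]

```text
time_s: 27.5
ee_pos: [0.4175, -0.1268, 0.0198]
tool_rot: [0.949, -0.317, 0.0, 0.0]
wrist_force: [1.0, -0.2, 0.2]
finger_gap: -0.0
gripper_force: 0.0
```

Emit:
apply_moves:
  rows:
    - [[0.001,0,0,0,0,0,0],[0.002,0,0,0,0,0,0],[0.003,0,0,0,0,0,0],[0.003,0,0,0,0,0,0]]

```text
time_s: 27.9
ee_pos: [0.4194, -0.1283, 0.0197]
tool_rot: [0.949, -0.317, -0.001, -0.0]
wrist_force: [-1.0, 2.0, 0.8]
finger_gap: -0.004
gripper_force: 0.9
```

Emit:
apply_moves:
  rows:
    - [[0.001,0,0,0,0,0,0],[0.002,0,0,0,0,0,0],[0.002,0,0,0,0,0,0]]

```text
time_s: 28.2
ee_pos: [0.4193, -0.1286, 0.0195]
tool_rot: [0.949, -0.317, -0.002, -0.0]
wrist_force: [-3.8, 6.7, 4.5]
finger_gap: -0.002
gripper_force: 3.8
```

Emit:
apply_moves:
  rows:
    - [[0.001,0,0,0,0,0,0],[0.002,0,0,0,0,0,0],[0.002,0,0,0,0,0,0]]

```text
time_s: 28.5
ee_pos: [0.4191, -0.1289, 0.0193]
tool_rot: [0.948, -0.317, -0.004, -0.0]
wrist_force: [-7.0, 10.7, 6.8]
finger_gap: -0.003
gripper_force: 6.2
```

Emit:
apply_moves:
  rows:
    - [[-0.005,0,0,0,0,0,0],[-0.012,0,0,0,0,0,0],[-0.015,0,0,0,0,0,0],[-0.015,0,-0.05,0,0,0,0],[-0.015,0,-0.1,0,0,0,0],[-0.015,0,-0.15,0,0,0,0],[-0.015,0,-0.2,0,0,0,0]]

```text
time_s: 29.2
ee_pos: [0.4108, -0.1219, 0.2218]
tool_rot: [0.949, -0.317, 0.0, 0.0]
wrist_force: [0.4, -0.6, -0.4]
finger_gap: 0.002
gripper_force: 0.0
```

Emit:
apply_moves:
  rows:
    - [[0.12,0.35,-0.02,0,0,0,0],[0.12,0.35,-0.02,0,0,0,0],[0.12,0.35,-0.02,0,0,0,0],[0.12,0.35,-0.02,0,0,0,0],[0.12,0.35,-0.02,0,0,0,0],[0.12,0.35,-0.02,0,0,0,0],[0.12,0.35,-0.02,0,0,0,0],[0.12,0.35,-0.02,0,0,0,0],[0.12,0.35,-0.02,0,0,0,0],[0.12,0.35,-0.02,0,0,0,0],[0.12,0.35,-0.02,0,0,0,0]]

```text
time_s: 30.3
ee_pos: [0.2971, -0.4722, 0.2395]
tool_rot: [0.949, -0.316, -0.0, -0.0]
wrist_force: [0.8, 0.5, -0.1]
finger_gap: 0.002
gripper_force: 0.0
```

```bash
python3 plan.py; python3 - <<'E'
from h import *
t=np.mean([viewer.capture("top") for _ in range(4)],0).astype(np.uint8)[:,:,::-1].copy();s=cv2.cvtColor(viewer.capture("side"),cv2.COLOR_RGB2BGR)
cv2.imwrite("pics/top5.png",t)
cv2.imwrite("pics/c5.png",np.hstack([cv2.resize(t[200:290,335:410],(400,480),interpolation=cv2.INTER_CUBIC),cv2.resize(t[160:256,150:250],(400,480),interpolation=cv2.INTER_CUBIC)]))
for c in blobs(t,(0,0,50),(180,60,255),(335,203,413,280),60,8):
    w=np.array([plane("top",p,.030)[:2]*1000 for p in c])-[463.6,-165.9]
    j=np.c_[w@[.8007,-.599],w@[.599,.8007]]
    m=(j[:,1]<-10)&(abs(j[:,0])<25); k,b=np.polyfit(j[m,0],j[m,1],1); print("-y side: slope rad",k,"at",b)
    m=(j[:,1]>0)&(j[:,1]<12)&(j[:,0]<-30); print("-x end at",j[m,0].mean())
E
```

```text
{'time_s': 30.3, 'ee_pos': [0.2971, -0.4722, 0.2395], 'wrist_force': [0.7864, 0.4649, -0.0737], 'finger_gap': 0.0016, 'gripper_force': 0.0}
-y side: slope rad 0.00025521376515529 at -19.893489029838413
-x end at -46.14948534802229
```

View pics/c5.png

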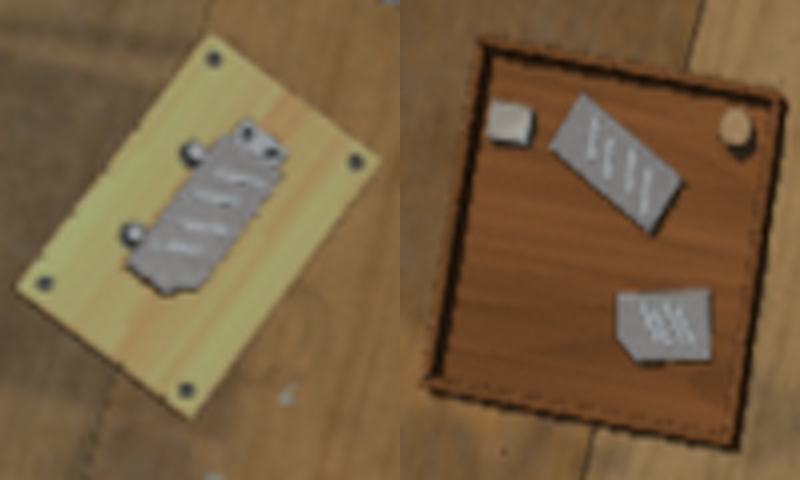

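The final view shows the block against both dowels and the stop: side at y -19.9 mm, slope 0.0003 rad. Its clipped corner faces away at crop (150,290). The parallel is in the tray at (510,123) with the other two blocks and the cork, and the arm is clear.

```bash
python3 -c "
from station import env
print(env.job_done())"
```

```text
the job is handed in; nothing more can be done
None
```

I handed the job in at about 30.5 s on the robot's clock; no verdict came back. The clipped block lies lino up, pushed against both dowels and the end stop with its clipped corner away, and the parallel is in the tray with the other two blocks.

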